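# Open the child-resistant cap of the solvent can

### The arm

A 7-joint arm with a two-finger parallel gripper is mounted at the origin on a cart in front of the work surface, level with it; the furniture and walls round the work are solid. World frame = base frame: x ahead of the robot, y to its left, z up, the work surface at z = 0. Lengths are in m, angles in rad, forces in N, time in s.
With the tool pointing down it reaches from about 0.425 to 0.925 m from the base axis. Payload 6.8 kg.
Tool frame: the origin (TCP) lies midway between the tips of the shut fingers; the grasp point (between the pads) lies 19 mm behind it; z points along the fingers, y is the line along which they close (so a half turn about z gives the same grasp; the last joint's range is limited). The gripper opens to 85 mm and grips with 20 to 120 N. Pads are 22 mm wide; open, the fingers measure 114 mm over their backs; the gripper's body (76 mm by 85 mm) begins 54 mm behind the grasp point. The pads swing forward as they close: fully open they stand 13 mm farther back than shut.
Start: joints at [1.142, 0.477, 0.022, 1.555, -0.011, 1.109, -0.083], TCP at [0.213, -0.641, 0.231] pointing down, gripper open.
Joint ranges: [-2.96, 2.96], [-0.34, 2.1], [-1.41, 1.46], [0.24, 2.44], [-1.37, 4.51], [0.17, 1.92], [-2.96, 2.96]. Speed limits (rad/s): [2.39, 2.39, 3.14, 3.14, 3.14, 3.14, 3.14].

### API

Orientations are given as a unit quaternion [x, y, z, w].
In Python, from station import env gives the robot as it stands. The module is installed in compiled form; this text tells all that it offers.
- The arm moves only by the tool step_arm, never from a script. Its argument "rows" is a list that holds one entry, the list of rows, each a list of 6 numbers: the shift along the world's x, y, z in cm, then the turn, a rotation vector about the world's x, y, z in rad. A call has exactly 10 rows; each row is the pose to reach, as a shift and turn from the pose commanded when the call began; what a row does not reach only later rows make up. A row lasts 1/12 s, in which the tool goes at most 41.7 mm and 7.16 degrees, less where a joint would pass 70% of its speed; a pose out of reach is approached as far as the arm can. A call with a gripper value outside its range is refused whole. "hand" is the opening, from 0 (shut) to 1 (fully open), set as the call begins (left out, the last holds). The fingers move at their own pace and stop on an object; "newtons" is the grip in N (left out, the last holds). Time passes only in rows, so rows that repeat a pose let the fingers close, or fill a call up. It gives the time, the measured TCP pose, the force, the opening and the grip force at its end, in the units of the state.
- env.get_obs(): the state, without advancing time (a new reading comes with each control period).
- env.capture(name): name is "side" or "top" or "wrist"; returns the picture (420x560x3 uint8, red, green, blue); there is no depth.
- env.camera_params(name): a dict with "vertical_fov" (degrees; the focal length in pixels is half the picture's height over the tangent of half this angle, whatever the lens; pixels are square), "cx", "cy" (the principal point, pixels), "R" (3x3) and "t" (3): a world point X has camera coordinates R X + t. Camera axes: x right, y down, z forward; pixel columns grow to the right and rows downward; lengths in m; the calibration is good to about 2 mm. A picture is of the moment at which its call begins: read the wrist's pose just before it. camera_params takes no time and is no camera call; for the wrist camera it gives the pose at the moment of the call.
- env.finish_job(): hands the job in; it is judged then, once.
The state is a dict: "t": time; "joint_positions": joint angles; "joint_vel": joint speeds; "tau": joint torques, N m; "ee_pos": TCP position; "tcp_rot": TCP orientation; "force": force on the tool from outside, world axes, zero at the start; "torque": the same for the moment, N m; "grip_width": finger opening in m; "grasp_force": force on a finger pad.
Only numpy, scipy, OpenCV 4.12 (cv2) and the standard library are available. Lean on these libraries where they do the work, as an engineer would, in place of code of your own. Each camera call takes 0.05 s, during which the arm holds its last target. There are 200 camera calls.

### The job

Open the blue solvent can: press its red child-resistant cap firmly straight down until it bottoms out, keep it pressed while turning it about a fifth of a turn anticlockwise (seen from above), then lift it off and set it down gently, closed side up, in the middle of the shallow metal drip dish. Never force it: no more than about 25 N on the can, whether pushing, twisting or pulling. Leave the thread spool, the dropper bottle and the small pot where they stand.

Things in the scene. Friction and masses are not known exactly. Their poses are not given: they have to be found in the camera images.
- can: Blue oblong metal can with a yellow band, 62 x 96 mm, shoulder 100 mm high, neck in the middle, held in a dark holder (80 x 112 mm) screwed to the bench: it cannot move. Origin on the bench under the neck axis, z up, x across the can's narrow side. More than 30 N on the can in any direction is damage.
- cap: Red ribbed round cap, 52 mm across, 42 mm high, 60 g, loose. Origin at the centre of its open underside, z up, x along the white pointer bar on top. Upper 22 mm solid, below it a hollow skirt 51 mm across. Locked: axes parallel to the can's, top 154 mm above the bench. Any grip yaw will do; 40 N of grip does not slip.
- cap_mark (a point): Point at the cap's underside edge, 26 mm from its axis along the cap's x (pointer bar). Unpressed, teeth stop the cap turning. If the pressure is let go early, second teeth catch it after about 28 degrees. It is free to lift from 56 to 145 degrees anticlockwise of the locked position (75 is good).
- can_cap_seat (a point): Centre of the cap's underside when locked, on the neck axis, 112 mm above the bench. The cap must go down 2 to 9 mm (differs from can to can, unseen) to clear the locking teeth, and 1.5 mm more to a hard stop. A spring resists: 3 N, rising 0.8 N per mm, so 6 to 11.5 N just reaches the stop; beyond that force climbs steeply.
- dish: Shallow round aluminium drip dish, loose, 0.4 kg, 114 mm across the rim, 12 mm high, flat inner floor 4 mm above its origin, about 90 mm across. Origin under its centre on the bench.
- spool: Thread spool with pale thread, 42 mm across, 48 mm high, loose; leave it. Origin at the centre of its underside.
- dropper: Small amber dropper bottle, 33 mm across, 102 mm high, loose; leave it. Origin at the centre of its underside.
- pot: Small white and blue pot, 69 mm across, 41 mm high, loose; leave it. Origin at the centre of its underside. Behind it to the left a tall wooden panel closes the left end of the bench: approach the work from the robot's side, round it.
Things that resemble listed ones, but are neither listed nor needed, are in the scene too. There is more than one size of the dish; the job needs the larger. Of the things that look like the cap, the larger one is meant.

How it is judged:
On the way:
1. the cap, still down on the neck, has been turned anticlockwise past its lock (y of cap_mark in the frame of can above 0.0195 m and horizontal distance between cap and can_cap_seat below 0.006 m and height (world z) of cap below 0.118 m), for 0.1 s.
At the end, for the whole second after the job is handed in: The cap rests released, closed side up (within 7 degrees), on the floor of the drip dish, its axis within 22 mm of the dish's centre, and the dish stands flat on the bench (horizontal distance between cap and dish below 0.022 m and z of cap in the frame of dish between 0.001 and 0.008 m and angle between cap's own z axis and vertical below 0.12 rad and linear speed of cap below 0.02 m/s and height (world z) of dish below 0.005 m and angle between dish's own z axis and vertical below 0.08 rad); the robot touches nothing.
It fails at once if more than 30 N between cap and can (contact force between cap and can above 30 N).
It fails at once if the robot presses on the can itself with more than 30 N (contact force between any of the fingers, the arm and can above 30 N).
It fails at once if the cap is slammed or forced into the dish (over 40 N) (contact force between cap and dish above 40 N).
It fails at once if a bystander is moved more than 30 mm or tipped (distance of any of spool, dropper, pot from where it was at the start of the episode above 0.03 m or angle between any of spool, dropper, pot's own z axis and vertical above 0.5 rad).
It also fails if it takes over 72 s, if anything falls off the work surface, if the arm or the gripper's body presses on something with over 40 N, if the wrist force passes 120 N, or if a joint passes its speed limit or range.

## Working session

There is one attempt and no reset: what is moved stays moved. The work goes in short steps, Python scripts to look and compute and a tool call to move; the robot and the scene stay as the last step left them, time stands still between calls to the robot, and variables do not carry over. Pictures are saved under pics/ and viewed, at most 10 in all, crops included, and the job is handed in when it is done.

Besides the shell and the picture viewer there is one more tool, called by a JSON object that holds its "name" and its "arguments". step_arm: Moves the arm, as the interface text tells. Its arguments: {"type":"object","properties":{"rows":{"type":"array"},"hand":{"type":"number"},"newtons":{"type":"number"}},"required":["rows"]}

```bash
mkdir -p pics
cat > h.py <<'E'
import numpy as np, cv2
from station import env
def K(p):
    f=210/np.tan(np.radians(p["vertical_fov"])/2); return f
def snap(n,fn):
    p=env.camera_params(n); im=env.capture(n); cv2.imwrite("pics/"+fn,im[:,:,::-1]); return p,im
def ray(p,u,v):
    R=np.array(p["R"]);t=np.array(p["t"]);f=K(p)
    d=R.T@np.array([(u-p["cx"])/f,(v-p["cy"])/f,1]); return -R.T@t,d
def atz(p,u,v,z):
    o,d=ray(p,u,v); return o+d*(z-o[2])/d[2]
def tri(rs):
    A=0;b=0
    for o,d in rs:
        d=d/np.linalg.norm(d);M=np.eye(3)-np.outer(d,d);A=A+M;b=b+M@o
    X=np.linalg.solve(A,b)
    return X,[np.linalg.norm(np.cross(X-o,d/np.linalg.norm(d))) for o,d in rs]
def proj(p,X):
    c=np.array(p["R"])@X+np.array(p["t"]);f=K(p); return f*c[0]/c[2]+p["cx"],f*c[1]/c[2]+p["cy"]
E
python3 - <<'E'
from h import *
import json
for n in("side","top"):
    p,im=snap(n,n+"0.png"); print(n,{k:np.round(np.array(v),3).tolist() for k,v in p.items()})
    o,d=ray(p,280,210);print(o)
print(env.get_obs())
E
```

```text
side {'vertical_fov': 50.18, 'cx': 281.775, 'cy': 211.984, 'R': [[0.999, -0.046, -0.007], [-0.025, -0.404, -0.914], [0.039, 0.913, -0.405]], 't': [-0.504, -0.023, 1.233]}
[ 0.45398789 -1.15818006  0.47522916]
top {'vertical_fov': 51.57, 'cx': 285.442, 'cy': 213.637, 'R': [[-0.024, -1.0, 0.012], [-0.991, 0.023, -0.132], [0.131, -0.015, -0.991]], 't': [-0.275, 0.54, 0.987]}
[ 0.39898421 -0.27221429  1.05241155]
{'t': 0.1, 'joint_positions': array([ 1.14190526,  0.47773907,  0.02233484,  1.55633952, -0.0114963 ,
        1.10931994, -0.08309824]), 'joint_vel': array([ 0.00074918,  0.00091928, -0.00102062, -0.00051819, -0.00104094,
       -0.00082394, -0.00016777]), 'tau': array([ 4.55495450e-03, -5.97752988e+01,  1.61363773e+00, -2.81953132e+01,
        1.28007613e-02,  5.00617418e-03,  3.48394209e-06]), 'ee_pos': array([ 0.21266314, -0.64005933,  0.23041381]), 'tcp_rot': array([ 9.87161407e-01,  1.59723679e-01, -1.94092024e-04, -8.16134144e-04]), 'force': array([ 0.1793032 , -0.48222676,  0.28537659]), 'torque': array([-0.06901647, -0.01377921,  0.02228988]), 'grasp_force': 0.0, 'grip_width': 0.08526245646547552}
```

View pics/side0.png

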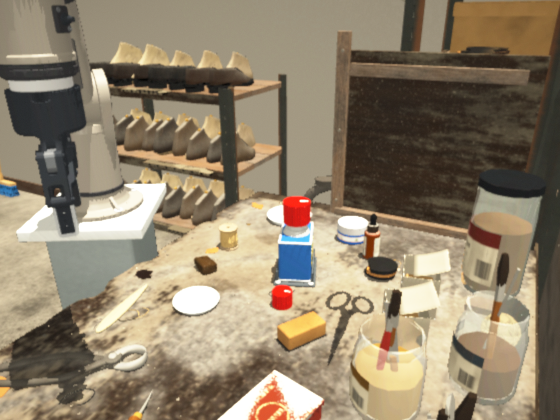

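View pics/top0.png

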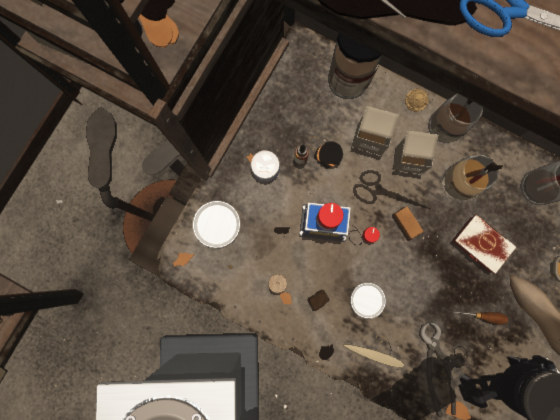

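The can stands at (327,220) in the top view and (297,240) in the side view, with the red cap on it. There are two dishes in the top view: a larger one at (217,225) and a smaller one at (368,300). The spool is at (278,284), the dropper at (301,154) and the pot at (265,165). A small decoy cap lies at (372,235).

Run:
```python
from h import *
a=cv2.imread("pics/top0.png");b=cv2.imread("pics/side0.png")
A=cv2.resize(a[190:250,290:370],(400,300),interpolation=cv2.INTER_CUBIC)
B=cv2.resize(b[190:290,250:350],(400,400),interpolation=cv2.INTER_CUBIC)
C=cv2.resize(a[190:260,180:250],(400,400),interpolation=cv2.INTER_CUBIC)[:200*2]
im=np.zeros((600,800,3),np.uint8);im[:300,:400]=A;im[:400,400:]=B;im[300:,:400]=cv2.resize(C,(400,300))
cv2.imwrite("pics/c1.png",im)
# red segmentation & white dish
for n,img in(("top",a),("side",b)):
    bb,g,r=[img[:,:,i].astype(int) for i in range(3)]
    m=((r>110)&(g<50)&(bb<60)).astype(np.uint8)
    nn,l,s,c=cv2.connectedComponentsWithStats(m)
    print(n,"red",[(s[i].tolist(),c[i].round(1).tolist()) for i in range(1,nn) if s[i,4]>60])
    m=((np.minimum(np.minimum(r,g),bb)>130)).astype(np.uint8)
    nn,l,s,c=cv2.connectedComponentsWithStats(m)
    print(n,"white",[(s[i].tolist(),c[i].round(1).tolist()) for i in range(1,nn) if s[i,4]>200])
```

```text
top red []
top white [([525, 6, 35, 21, 387], [543.1, 15.9]), ([251, 150, 28, 29, 623], [264.7, 163.9]), ([192, 201, 48, 47, 1773], [215.9, 223.9]), ([456, 216, 49, 57, 743], [479.4, 244.2]), ([351, 283, 35, 36, 988], [367.8, 300.1]), ([96, 381, 139, 39, 4805], [166.5, 400.1])]
side red [([284, 197, 27, 29, 633], [296.0, 211.8]), ([367, 237, 6, 20, 98], [369.4, 246.4]), ([272, 286, 20, 23, 352], [281.1, 297.9]), ([381, 333, 9, 17, 98], [385.8, 340.8])]
side white [([138, 43, 30, 22, 219], [149.2, 57.7]), ([6, 48, 52, 15, 409], [33.9, 56.7]), ([91, 68, 19, 34, 505], [99.5, 85.6]), ([8, 77, 65, 15, 684], [40.2, 84.8]), ([288, 94, 45, 101, 2915], [307.9, 147.6]), ([237, 96, 40, 49, 901], [260.8, 120.5]), ([90, 124, 28, 68, 1273], [100.1, 162.5]), ([240, 158, 38, 35, 761], [262.2, 177.5]), ([0, 169, 536, 251, 60143], [252.2, 293.3]), ([475, 189, 64, 40, 1170], [508.0, 206.0]), ([469, 244, 29, 42, 524], [483.8, 262.0]), ([454, 356, 27, 22, 265], [466.7, 366.9]), ([217, 370, 107, 50, 2238], [276.4, 398.9]), ([352, 377, 26, 43, 272], [362.2, 398.8]), ([0, 385, 62, 35, 973], [23.5, 402.1]), ([473, 404, 23, 16, 261], [484.3, 412.5])]
```

View pics/c1.png

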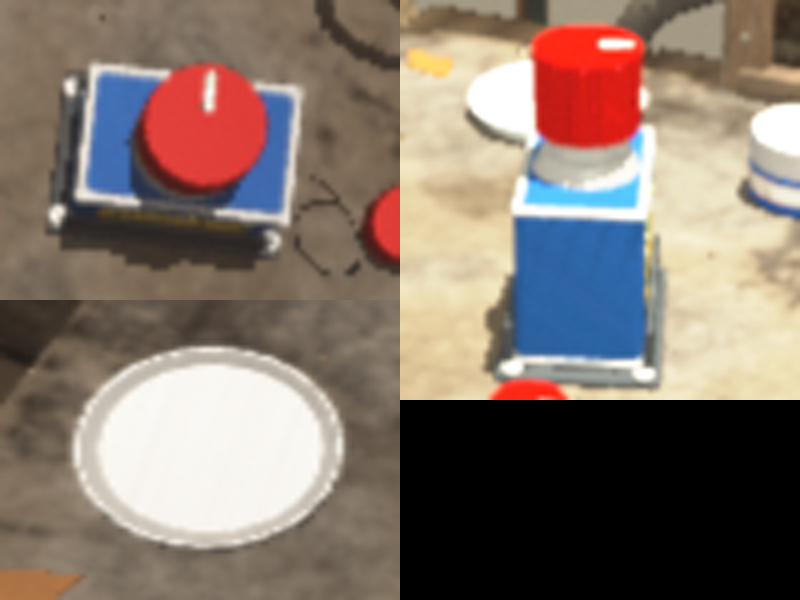

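The crops show the cap's top centre at about (331,215) in the top view and (297,201.5) in the side view, with the pointer pointing image-up (+x). The dish centre is at (216.4,224) in the top view and (289.5,215) in the side view.

Run:
```python
from h import *
T=env.camera_params("top");S=env.camera_params("side")
c,e=tri([ray(T,330.9,214.9),ray(S,296.7,201.4)]);print("cap top",c.round(4),np.round(e,4))
print("cap at z.154 top/side",atz(T,330.9,214.9,.154).round(4),atz(S,296.7,201.4,.154).round(4))
w=atz(T,318.2,214.9,.154)-atz(T,343.2,214.9,.154);print("cap dia",np.linalg.norm(w))
b=atz(T,331.9,204.2,.154)-atz(T,330.9,214.9,.154);print("bar yaw",np.degrees(np.arctan2(b[1],b[0])))
d,e=tri([ray(T,216.4,223.9),ray(S,289.5,215)]);print("dish",d.round(4),np.round(e,4))
print(atz(T,216.4,223.9,.012).round(4),"dia",np.linalg.norm(atz(T,192.6,224,.012)-atz(T,240.2,224,.012)))
# can shoulder corners crop (91,65),(301,88),(290,223),(79,194)
P=[atz(T,290+x/5-.4,190+y/5-.4,.100) for x,y in((91,65),(301,88),(290,223),(79,194))]
P=np.array(P);print(P.round(4),P.mean(0))
v=P[0]-P[1];u=P[0]-P[3];u2=P[1]-P[2];v2=P[3]-P[2]
print([np.degrees(np.arctan2(q[1],q[0])).round(1) for q in(v,v2,u,u2)],[np.linalg.norm(q).round(3) for q in(v,v2,u,u2)])
for n,u,v,z in(("pot",265,164,.04),("dropper",301,149,.1),("spool",278,283,.048)):print(n,atz(T,u,v,z).round(3))
from scipy.spatial.transform import Rotation as R
print(R.from_quat(env.get_obs()["tcp_rot"]).as_matrix().round(3))
```

```text
cap top [ 0.5147 -0.3808  0.1514] [0.001 0.001]
cap at z.154 top/side [ 0.5133 -0.3804  0.154 ] [ 0.5152 -0.3867  0.154 ]
cap dia 0.052238746158802474
bar yaw -7.479115958930753
dish [ 0.5174 -0.1204  0.0061] [0.0008 0.0008]
[ 0.5159 -0.1213  0.012 ] dia 0.1141547851627965
[[ 0.5489 -0.3366  0.1   ]
 [ 0.5365 -0.4295  0.1   ]
 [ 0.4766 -0.4221  0.1   ]
 [ 0.4915 -0.3296  0.1   ]] [ 0.51336499 -0.37945748  0.1       ]
[np.float64(82.4), np.float64(80.8), np.float64(-7.0), np.float64(-7.1)] [np.float64(0.094), np.float64(0.094), np.float64(0.058), np.float64(0.06)]
pot [ 0.654 -0.242  0.04 ]
dropper [ 0.672 -0.325  0.1  ]
spool [ 0.373 -0.266  0.048]
[[ 0.949  0.315 -0.001]
 [ 0.315 -0.949  0.002]
 [-0.    -0.002 -1.   ]]
```

{"name": "step_arm", "arguments": {"rows": [[[3, 2.6, 0, 0, 0, 0], [6, 5.2, 0, 0, 0, 0], [9, 7.8, 0, 0, 0, 0], [12, 10.4, 0, 0, 0, 0], [15, 13, 0, 0, 0, 0], [18, 15.6, 0, 0, 0, 0], [21, 18.2, 0, 0, 0, 0], [24, 20.8, 0, 0, 0, 0], [27, 23.4, 0, 0, 0, 0], [30, 26, 0, 0, 0, 0]]], "hand": 1, "newtons": 45}}

```text
t: 0.93
ee_pos: [0.5138, -0.379, 0.231]
tcp_rot: [0.987, 0.16, -0.0, -0.0]
force: [0.6, -0.5, -0.5]
grip_width: 0.0853
grasp_force: 0.0
```

Run:
```python
from h import *
o=env.get_obs();print(o["ee_pos"],o["tcp_rot"],o["joint_positions"].round(2),o["force"])
p,im=snap("wrist","w1.png")
print(ray(p,280,210)[0],ray(p,280,210)[1]); print(K(p),"expected cap",proj(p,np.array([.5135,-.381,.154])))
```

```text
[ 0.51377805 -0.37896554  0.23096545] [ 9.87173473e-01  1.59650875e-01 -3.02631361e-04 -2.04168632e-04] [ 0.61  0.42 -0.09  1.64  0.04  1.08 -0.75] [ 0.63185847 -0.54968468 -0.49138821]
[ 0.59045481 -0.35463261  0.3725463 ] [-0.2933581  -0.0908143  -0.95174015]
350.92679466751326 expected cap (np.float64(283.3535266970512), np.float64(225.5375650075229))
```

View pics/w1.png

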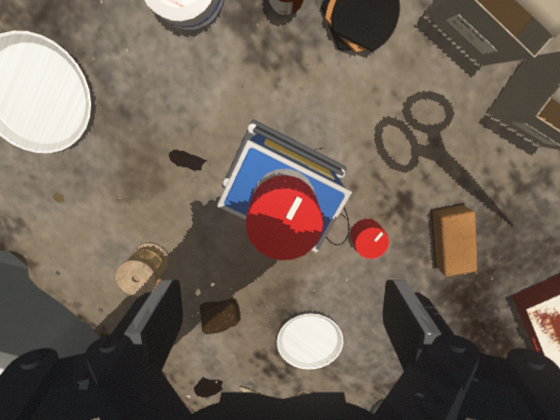

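The cap's top centre is at about (285,224), about 1–2 px from where I predicted it. So the cap is at about (0.5135, -0.381), and the gripper is within about 2 mm of centred. Next I'll descend.

{"name": "step_arm", "arguments": {"rows": [[[0, -0.2, -2, 0, 0, 0], [0, -0.2, -4, 0, 0, 0], [0, -0.2, -6, 0, 0, 0], [0, -0.2, -7.5, 0, 0, 0], [0, -0.2, -8.5, 0, 0, 0], [0, -0.2, -9.5, 0, 0, 0], [0, -0.2, -10.5, 0, 0, 0], [0, -0.2, -11, 0, 0, 0], [0, -0.2, -11, 0, 0, 0], [0, -0.2, -11, 0, 0, 0]]]}}

```text
t: 1.82
ee_pos: [0.513, -0.3827, 0.1215]
tcp_rot: [0.987, 0.16, 0.0, 0.0]
force: [-0.9, -0.7, 0.3]
grip_width: 0.0855
grasp_force: 0.0
```

{"name": "step_arm", "arguments": {"rows": [[[0, 0, 0, 0, 0, 0], [0, 0, 0, 0, 0, 0], [0, 0, 0, 0, 0, 0], [0, 0, 0, 0, 0, 0], [0, 0, 0, 0, 0, 0], [0, 0, 0, 0, 0, 0], [0, 0, 0, 0, 0, 0], [0, 0, 0, 0, 0, 0], [0, 0, 0, 0, 0, 0], [0, 0, 0, 0, 0, 0]]], "hand": 0.55, "newtons": 20}}

```text
t: 2.65
ee_pos: [0.5132, -0.3821, 0.1214]
tcp_rot: [0.987, 0.16, 0.0, -0.0]
force: [-0.6, 4.2, 4.0]
grip_width: 0.0517
grasp_force: 23.6
```

{"name": "step_arm", "arguments": {"rows": [[[0, 0.05, 0, 0, 0, 0], [0, 0.1, 0, 0, 0, 0], [0, 0.1, 0, 0, 0, 0], [0, 0.1, 0, 0, 0, 0], [0, 0.1, 0, 0, 0, 0], [0, 0.1, 0, 0, 0, 0], [0, 0.1, 0, 0, 0, 0], [0, 0.1, 0, 0, 0, 0], [0, 0.1, 0, 0, 0, 0], [0, 0.1, 0, 0, 0, 0]]], "hand": 0.3, "newtons": 40}}

```text
t: 3.48
ee_pos: [0.5129, -0.3819, 0.1214]
tcp_rot: [0.987, 0.16, 0.0, 0.0]
force: [1.4, 0.0, 3.6]
grip_width: 0.051
grasp_force: 42.1
```

Lateral force is zero now. Next I'll press in small steps.

{"name": "step_arm", "arguments": {"rows": [[[0, 0, -0.05, 0, 0, 0], [0, 0, -0.1, 0, 0, 0], [0, 0, -0.15, 0, 0, 0], [0, 0, -0.2, 0, 0, 0], [0, 0, -0.25, 0, 0, 0], [0, 0, -0.3, 0, 0, 0], [0, 0, -0.3, 0, 0, 0], [0, 0, -0.3, 0, 0, 0], [0, 0, -0.3, 0, 0, 0], [0, 0, -0.3, 0, 0, 0]]]}}

```text
t: 4.32
ee_pos: [0.513, -0.3819, 0.1186]
tcp_rot: [0.987, 0.16, 0.0, 0.0]
force: [1.1, 1.1, 5.4]
grip_width: 0.0511
grasp_force: 42.4
```

{"name": "step_arm", "arguments": {"rows": [[[0, 0, -0.02, 0, 0, 0], [0, 0, -0.04, 0, 0, 0], [0, 0, -0.06, 0, 0, 0], [0, 0, -0.08, 0, 0, 0], [0, 0, -0.1, 0, 0, 0], [0, 0, -0.12, 0, 0, 0], [0, 0, -0.15, 0, 0, 0], [0, 0, -0.15, 0, 0, 0], [0, 0, -0.15, 0, 0, 0], [0, 0, -0.15, 0, 0, 0]]]}}

```text
t: 5.15
ee_pos: [0.513, -0.3819, 0.118]
tcp_rot: [0.987, 0.16, 0.0, 0.0]
force: [-1.1, 1.6, 11.7]
grip_width: 0.0508
grasp_force: 43.1
```

{"name": "step_arm", "arguments": {"rows": [[[0, 0, -0.02, 0, 0, 0], [0, 0, -0.04, 0, 0, 0], [0, 0, -0.06, 0, 0, 0], [0, 0, -0.08, 0, 0, 0], [0, 0, -0.1, 0, 0, 0], [0, 0, -0.1, 0, 0, 0], [0, 0, -0.1, 0, 0, 0], [0, 0, -0.1, 0, 0, 0], [0, 0, -0.1, 0, 0, 0], [0, 0, -0.1, 0, 0, 0]]]}}

```text
t: 5.98
ee_pos: [0.5131, -0.382, 0.1179]
tcp_rot: [0.987, 0.16, 0.0, 0.001]
force: [-2.9, 3.3, 18.4]
grip_width: 0.0506
grasp_force: 43.7
```

Bottomed out: force is rising about 7 N per mm with no further travel. Next I'll turn the cap while holding the pressure.

{"name": "step_arm", "arguments": {"rows": [[[0, 0, 0, 0, 0, 0.06], [0, 0, 0, 0, 0, 0.12], [0, 0, 0, 0, 0, 0.18], [0, 0, 0, 0, 0, 0.24], [0, 0, 0, 0, 0, 0.3], [0, 0, 0, 0, 0, 0.36], [0, 0, 0, 0, 0, 0.42], [0, 0, 0, 0, 0, 0.48], [0, 0, 0, 0, 0, 0.5], [0, 0, 0, 0, 0, 0.5]]]}}

```text
t: 6.82
ee_pos: [0.5135, -0.3828, 0.1179]
tcp_rot: [0.917, 0.399, 0.001, 0.001]
force: [-2.4, -0.1, 15.7]
grip_width: 0.0511
grasp_force: 43.4
```

{"name": "step_arm", "arguments": {"rows": [[[0, 0, 0, 0, 0, 0.08], [0, 0, 0, 0, 0, 0.16], [0, 0, 0, 0, 0, 0.24], [0, 0, 0, 0, 0, 0.32], [0, 0, 0, 0, 0, 0.4], [0, 0, 0, 0, 0, 0.48], [0, 0, 0, 0, 0, 0.56], [0, 0, 0, 0, 0, 0.64], [0, 0, 0, 0, 0, 0.7], [0, 0, 0, 0, 0, 0.7]]]}}

```text
t: 7.65
ee_pos: [0.5142, -0.3831, 0.1179]
tcp_rot: [0.724, 0.69, 0.0, 0.002]
force: [-0.6, -0.7, 13.6]
grip_width: 0.0513
grasp_force: 43.2
```

{"name": "step_arm", "arguments": {"rows": [[[0, 0, 0, 0, 0, 0.04], [0, 0, 0, 0, 0, 0.08], [0, 0, 0, 0, 0, 0.12], [0, 0, 0, 0, 0, 0.15], [0, 0, 0, 0, 0, 0.15], [0, 0, 0, 0, 0, 0.15], [0, 0, 0, 0, 0, 0.15], [0, 0, 0, 0, 0, 0.15], [0, 0, 0, 0, 0, 0.15], [0, 0, 0, 0, 0, 0.15]]]}}

```text
t: 8.48
ee_pos: [0.5142, -0.3829, 0.1179]
tcp_rot: [0.671, 0.741, 0.0, 0.002]
force: [-0.4, -0.5, 13.5]
grip_width: 0.0508
grasp_force: 43.2
```

Run:
```python
from h import *
o=env.get_obs();print(o["ee_pos"],o["force"],o["torque"],o["joint_positions"].round(2))
p,im=snap("top","t2.png")
a=cv2.imread("pics/t2.png")
A=cv2.resize(a[190:250,290:370],(480,360),interpolation=cv2.INTER_CUBIC)
p,w=snap("wrist","w2.png")
w=cv2.resize(cv2.imread("pics/w2.png"),(320,240))
im=np.zeros((360,800,3),np.uint8);im[:,:480]=A;im[:240,480:]=w;cv2.imwrite("pics/c2.png",im)
```

```text
[ 0.51422018 -0.38291151  0.11794447] [-0.36535266 -0.5096804  13.46283089] [-0.11344131 -0.20221084  0.04729377] [ 0.84  0.57 -0.41  1.72  0.28  0.91  0.41]
```

View pics/c2.png

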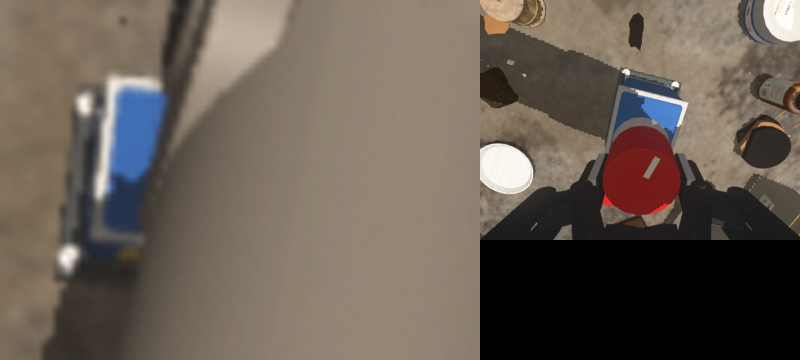

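In the wrist view the pointer bar at (652,168) has turned with the gripper by about 77°. Next I'll lift the cap slowly.

{"name": "step_arm", "arguments": {"rows": [[[0, 0, 0.1, 0, 0, 0], [0, 0, 0.2, 0, 0, 0], [0, 0, 0.3, 0, 0, 0], [0, 0, 0.4, 0, 0, 0], [0, 0, 0.5, 0, 0, 0], [0, 0, 0.6, 0, 0, 0], [0, 0, 0.7, 0, 0, 0], [0, 0, 0.8, 0, 0, 0], [0, 0, 0.9, 0, 0, 0], [0, 0, 0.9, 0, 0, 0]]]}}

```text
t: 9.42
ee_pos: [0.5125, -0.3811, 0.1242]
tcp_rot: [0.671, 0.742, 0.0, -0.001]
force: [2.5, -0.3, -0.9]
grip_width: 0.0507
grasp_force: 42.0
```

{"name": "step_arm", "arguments": {"rows": [[[0, 0, 0.3, 0, 0, 0], [0, 0, 0.7, 0, 0, 0], [0, 0, 1.2, 0, 0, 0], [0, 0, 1.8, 0, 0, 0], [0, 0, 2.5, 0, 0, 0], [0, 0, 3.2, 0, 0, 0], [0, 0, 4, 0, 0, 0], [0, 0, 5, 0, 0, 0], [0, 0, 6, 0, 0, 0], [0, 0, 7, 0, 0, 0]]]}}

```text
t: 10.25
ee_pos: [0.5129, -0.3816, 0.1961]
tcp_rot: [0.671, 0.742, 0.0, 0.0]
force: [1.1, -0.3, -1.0]
grip_width: 0.0507
grasp_force: 42.3
```

{"name": "step_arm", "arguments": {"rows": [[[0, 1.5, 0, 0, 0, -0.07], [0, 3, 0, 0, 0, -0.14], [0, 4.5, 0, 0, 0, -0.21], [0, 6, 0, 0, 0, -0.28], [0, 7.5, 0, 0, 0, -0.35], [0, 9, 0, 0, 0, -0.42], [0, 10.5, 0, 0, 0, -0.49], [0, 12, 0, 0, 0, -0.56], [0, 13, 0, 0, 0, -0.63], [0, 13, 0, 0, 0, -0.7]]]}}

```text
t: 11.08
ee_pos: [0.5135, -0.2485, 0.1958]
tcp_rot: [0.884, 0.467, 0.001, -0.0]
force: [-0.1, 0.4, -0.4]
grip_width: 0.0511
grasp_force: 42.5
```

Run:
```python
from h import *
o=env.get_obs();print(o["ee_pos"],o["force"],o["joint_positions"].round(2))
p,_=snap("side","s3.png");p,_=snap("wrist","w3.png");print(ray(p,280,210)[0],"exp dish",proj(p,np.array([.516,-.121,.012])))
im=np.hstack([cv2.imread("pics/s3.png")[60:360,100:500],cv2.resize(cv2.imread("pics/w3.png"),(400,300))]);cv2.imwrite("pics/c3.png",im)
T=env.camera_params("top")
for q in((145,265),(160,250),(215,170)):print(q,atz(T,*q,0.0).round(3))
```

```text
[ 0.51352912 -0.24851361  0.19579396] [-0.14645319  0.44701623 -0.40618723] [ 0.62  0.37 -0.35  1.83  0.15  0.97 -0.39]
[ 0.55919323 -0.18463915  0.33746372] exp dish (np.float64(198.26719633511277), np.float64(62.638951861715896))
(145, 265) [0.422 0.051 0.   ]
(160, 250) [0.457 0.016 0.   ]
(215, 170) [ 0.651 -0.117  0.   ]
```

View pics/c3.png

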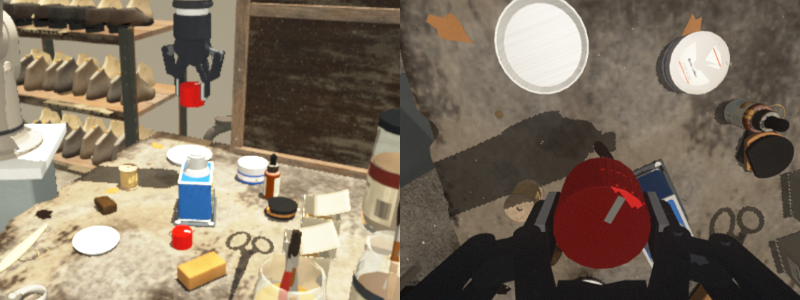

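The dish is at about (199,63) in wrist-view pixels against (198,63) predicted, so its position is confirmed. The cap hangs upright in the side view. The wrist camera side faces the panel, so I'll turn it away as I move over the dish.

{"name": "step_arm", "arguments": {"rows": [[[0, 0, 0, 0, 0, -0.11], [0, 0.5, 0, 0, 0, -0.22], [0, 1.5, 0, 0, 0, -0.33], [0, 3, 0, 0, 0, -0.44], [0, 4.5, 0, 0, 0, -0.55], [0, 6, 0, 0, 0, -0.66], [0, 8, 0, 0, 0, -0.77], [0, 10, 0, 0, 0, -0.88], [0, 11.5, 0, 0, 0, -0.98], [0, 12.2, 0, 0, 0, -1.06]]]}}

```text
t: 12.02
ee_pos: [0.5132, -0.1274, 0.1954]
tcp_rot: [0.999, -0.045, 0.0, -0.0]
force: [0.2, 0.0, 0.2]
grip_width: 0.0508
grasp_force: 42.6
```

{"name": "step_arm", "arguments": {"rows": [[[0, 0, -2, 0, 0, 0], [0, 0, -4, 0, 0, 0], [0, 0, -6, 0, 0, 0], [0, 0, -8, 0, 0, 0], [0, 0, -10, 0, 0, 0], [0, 0, -12, 0, 0, 0], [0, 0, -13.5, 0, 0, 0], [0, 0, -15, 0, 0, 0], [0, 0, -15, 0, 0, 0], [0, 0, -15, 0, 0, 0]]]}}

```text
t: 12.85
ee_pos: [0.5127, -0.1299, 0.0447]
tcp_rot: [0.999, -0.044, -0.001, -0.0]
force: [0.0, -0.4, -1.0]
grip_width: 0.0506
grasp_force: 42.5
```

Run:
```python
from h import *
o=env.get_obs();print(o["ee_pos"],o["force"],o["joint_positions"].round(2))
p,_=snap("side","s4.png");p,_=snap("wrist","w4.png");print("exp dish",proj(p,np.array([.516,-.121,.012])))
im=np.hstack([cv2.imread("pics/s4.png")[60:360,100:500],cv2.resize(cv2.imread("pics/w4.png"),(400,300))]);cv2.imwrite("pics/c4.png",im)
```

```text
[ 0.51268328 -0.12990918  0.04469071] [ 0.00797372 -0.40197689 -1.00259873] [ 0.27  0.51 -0.17  2.03  0.14  0.61 -1.66]
exp dish (np.float64(263.2373598421057), np.float64(249.5843758641538))
```

View pics/c4.png

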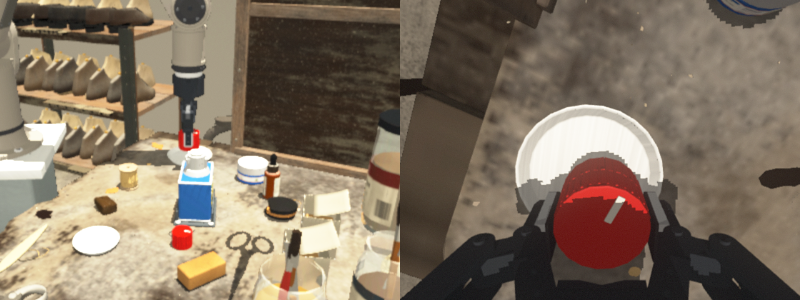

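The cap hangs over the dish, with about 8 mm to correct in y. Next I'll correct that and lower it.

{"name": "step_arm", "arguments": {"rows": [[[0, 0.3, -0.4, 0, 0, 0], [0.1, 0.6, -0.8, 0, 0, 0], [0.2, 0.7, -1.2, 0, 0, 0], [0.2, 0.7, -1.6, 0, 0, 0], [0.2, 0.7, -2, 0, 0, 0], [0.2, 0.7, -2.3, 0, 0, 0], [0.2, 0.7, -2.5, 0, 0, 0], [0.2, 0.7, -2.6, 0, 0, 0], [0.2, 0.7, -2.7, 0, 0, 0], [0.2, 0.7, -2.7, 0, 0, 0]]]}}

```text
t: 13.78
ee_pos: [0.5148, -0.1226, 0.0177]
tcp_rot: [0.999, -0.045, -0.0, 0.0]
force: [-0.1, 0.2, -0.4]
grip_width: 0.0508
grasp_force: 42.5
```

{"name": "step_arm", "arguments": {"rows": [[[0, 0, -0.05, 0, 0, 0], [0, 0, -0.1, 0, 0, 0], [0, 0, -0.15, 0, 0, 0], [0, 0, -0.2, 0, 0, 0], [0, 0, -0.25, 0, 0, 0], [0, 0, -0.3, 0, 0, 0], [0, 0, -0.3, 0, 0, 0], [0, 0, -0.3, 0, 0, 0], [0, 0, -0.3, 0, 0, 0], [0, 0, -0.3, 0, 0, 0]]]}}

```text
t: 14.62
ee_pos: [0.515, -0.1226, 0.015]
tcp_rot: [0.999, -0.045, 0.0, 0.0]
force: [-1.0, 0.1, 4.7]
grip_width: 0.0508
grasp_force: 42.8
```

The cap has touched the dish floor, with about 5 N on it. Next I'll release partially and lift.

{"name": "step_arm", "arguments": {"rows": [[[0, 0, 0, 0, 0, 0], [0, 0, 0, 0, 0, 0], [0, 0, 0, 0, 0, 0], [0, 0, 0, 0, 0, 0], [0, 0, 0, 0, 0, 0], [0, 0, 0, 0, 0, 0], [0, 0, 0, 0, 0, 0], [0, 0, 0, 0, 0, 0], [0, 0, 0, 0, 0, 0], [0, 0, 0, 0, 0, 0]]], "hand": 0.75}}

```text
t: 15.45
ee_pos: [0.5149, -0.1226, 0.0148]
tcp_rot: [0.999, -0.045, 0.0, -0.0]
force: [0.8, -0.0, 0.5]
grip_width: 0.0639
grasp_force: 0.0
```

{"name": "step_arm", "arguments": {"rows": [[[0, 0, 0.5, 0, 0, 0], [0, 0, 1, 0, 0, 0], [0, 0, 2, 0, 0, 0], [0, 0, 3, 0, 0, 0], [0, 0, 4.5, 0, 0, 0], [0, 0, 6, 0, 0, 0], [0, 0, 8, 0, 0, 0], [0, 0, 10, 0, 0, 0], [0, 0, 12, 0, 0, 0], [0, 0, 14, 0, 0, 0]]]}}

```text
t: 16.28
ee_pos: [0.5149, -0.1226, 0.1571]
tcp_rot: [0.999, -0.045, 0.001, 0.0]
force: [-0.1, -0.1, -0.2]
grip_width: 0.0639
grasp_force: 0.0
```

Run:
```python
from h import *
o=env.get_obs();print(o["ee_pos"],o["force"],o["grip_width"])
p,_=snap("side","s5.png");p,_=snap("wrist","w5.png");print("exp dish",proj(p,np.array([.516,-.121,.012])),"cap top",proj(p,np.array([.515,-.1226,.046])))
im=np.hstack([cv2.resize(cv2.imread("pics/s5.png")[130:280,200:400],(400,300)),cv2.resize(cv2.imread("pics/w5.png"),(400,300))]);cv2.imwrite("pics/c5.png",im)
```

```text
[ 0.51489245 -0.12255871  0.15706041] [-0.11361511 -0.06374436 -0.21817378] 0.0638672340237592
exp dish (np.float64(278.54575924025613), np.float64(198.70099399068195)) cap top (np.float64(280.3579842929579), np.float64(211.66268955851888))
```

View pics/c5.png

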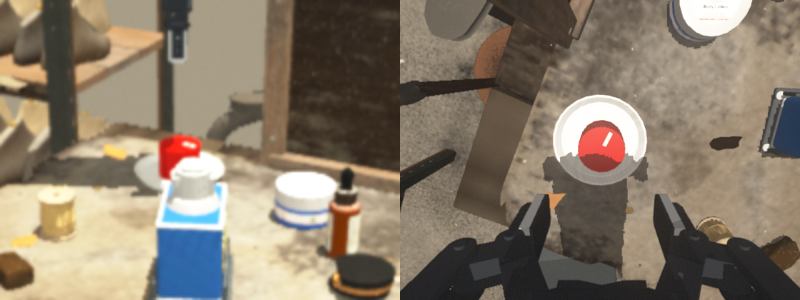

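The cap stands upright in the middle of the dish: cap top at about (602,147) and dish at (600,140) in the composite. The pot, dropper and spool have not moved, and the gripper is clear.

```bash
python3 -c "
from station import env
print(env.finish_job())"
```

```text
the job is handed in; nothing more can be done
None
```

The job is handed in (the station gave no verdict): the cap was pressed until it bottomed out, turned about 77° anticlockwise, lifted off and set down closed side up near the middle of the larger dish, with forces read at each step peaking at about 19 N and the spool, dropper and pot left where they stood.

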